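# Shut and latch the red-handled charcoal iron

## Task

The red-handled charcoal iron has just been filled: press its lid gently down with the fingertips until it is fully shut, then push its brass latch across the nose of the lid until it meets its stop, and draw the hand clear. Push lightly and do not lift the iron or shift it on its tile. Leave the iron with the bare wooden handle, which is still waiting for charcoal, and everything else on the table alone.

Things in the scene. Friction and masses are not known exactly. Their poses are not given: they have to be found in the camera images.
- red_iron: Charcoal iron to shut and latch: dark cast-iron box, filled, red hand grip on its lid, loose on a white tile (250 x 190 x 8 mm) on the table. 3 kg; sole 201 mm long, 114 wide at heel and middle, pointed at the nose. Origin: centre of the sole's underside, 8 mm above the table; x to the nose (tip at x = 104 mm), y to its left, z up. Walls end 85 mm above the origin.
- red_lid (a joint): Opening angle of the red iron's lid (rad): 0 = fully shut, grows as the nose of the lid rises. It starts ajar between 0.2 and 0.4. The hinge is stiff: the lid stays where it is left, and about 4 N down on its grip moves it.
- red_grip_top (a point): Crown of the red hand grip, 20 mm ahead of its mid-length, turning with the lid; lid shut: at (0, 0, 180.5) mm of the iron. The grip is a round wooden bar along the iron's length, 29 mm across (25 at the ends), 110 mm long (from x = -75 to +35 mm of the iron when shut), its axis 78 mm above the hinge axis when shut.
- red_latch (a joint): Angle of the red iron's brass latch about its pin (rad): 0 = closed, arm across the lid's nose (towards the iron's -y) against its stop; grows as the free end swings forwards and out to the left; 1.57 = arm straight ahead (+x). Starts between 1.0 and 1.6; turns with slight friction (under 1 N at the knob) and stays where it is left.
- red_knob (a point): Middle of the upright brass finger knob at the free end of the red iron's latch, 65 mm from the pin, 128 mm above the iron's origin. Its thick part is 19 mm across and reaches from 119 to 137 mm above the iron's origin, the top is at 143 mm; the flat arm under it is 12 mm wide, from 97 to 102 mm.
- plain_iron: A second iron of the same make and size with a bare light-wood hand grip, empty, on its own white tile; its lid stands ajar and its latch is open. It must not be touched. Origin and axes as for the red iron.
- plain_grip_top (a point): Crown of the bare wooden grip of the second iron (as red_grip_top).
- plain_knob (a point): Brass latch knob of the second iron (as red_knob).
- basin: Yellow plastic basin, 292 mm across the rim, 105 mm high, to the right of the irons. Origin: centre of its underside.
- funnel: Blue plastic funnel standing mouth down, 116 mm across, 120 mm high, beyond the irons. Origin: centre of its underside.
- whisk: Steel whisk, 265 mm long, lying to the left of the irons; head 53 mm across. Origin: on the table below the throat where the wires leave the handle; x towards the head.
- starch_tin: Closed starch tin with a blue band, 100 mm across, 130 mm high, beyond the irons on the right, between the basin and the crate of bottles. Origin: centre of its underside.
- mug: Cream enamel mug, 84 mm across, 85 mm high, beyond the irons on the left. Origin: centre of its underside.
- red_hinge (a point): Middle of the red iron's lid hinge at the heel, at (-95, 0, 88) mm of the iron; the axis runs along the iron's y. The lid plate is 7 mm thick and covers the whole box; shut, its top is 93 mm above the iron's origin.
- red_pin (a point): Upright pin of the red iron's latch, on its left flank, at (80, 36) mm of the iron, 97 mm above its origin (underside of the latch arm). The latch's stop pin stands on the right flank at (70, -38) mm.
Not all that is in view belongs to the job. Leave any pink look-alike of the red_iron alone.

How it is judged (in metres and radians):
On the way, in this order (a step that is already met when the one before it is completed fails the run):
1. the red iron's lid is pressed fully shut (value of joint red_lid below 0.025 rad), for 0.2 s.
2. its latch is pushed across the lid's nose to its stop (value of joint red_lid below 0.025 rad and value of joint red_latch below 0.12 rad), for 0.2 s.
At the end, for the whole second after the job is handed in: The red iron's lid is shut (within 0.025 rad) and its latch lies across the lid's nose (within 0.12 rad of its stop); the red iron is at rest within 12 mm of where it stood; the other iron, its lid and its latch are as they were (within 8 mm); the other things are within 15 mm of their places (all of step 2 and distance of red_iron from where it was at the start of the episode below 0.012 m and linear speed of red_iron below 0.01 m/s and distance of each of plain_grip_top, plain_knob from where it was at the start of the episode below 0.008 m and distance of each of basin, funnel, whisk, starch_tin, mug from where it was at the start of the episode below 0.015 m); the robot touches nothing.
It fails at once if the red iron is shifted, lifted or tipped (more than 12 mm or 0.1 rad) (distance of red_iron from where it was at the start of the episode above 0.012 m or angle between red_iron's own z axis and vertical above 0.1 rad).
It fails at once if the red iron is pushed or gripped hard (over 40 N) (contact force between the fingers and red_iron above 40 N).
It fails at once if the latch is swung across while the lid still stands open (value of joint red_lid above 0.06 rad and value of joint red_latch below 0.75 rad).
It fails at once if the wooden-handled iron is touched (contact force between any of the arm, the fingers and plain_iron above 1 N).
It fails at once if a thing standing by is moved (more than 15 mm) (distance of any of basin, funnel, whisk, starch_tin, mug from where it was at the start of the episode above 0.015 m).
It also fails if it takes over 48 s, if anything falls off the work surface, if the arm or the gripper's body presses on something with over 40 N, if the wrist force passes 120 N, or if a joint passes its speed limit or range.

## Robot

A 6-joint arm with a two-finger parallel gripper is mounted at the origin on the work surface. World frame = base frame: x ahead of the robot, y to its left, z up, the work surface at z = 0. Lengths are in mm, angles in rad, forces in N, time in s.
With the tool pointing down it reaches from about 375 to 750 mm from the base axis. Payload 9 kg.
Tool frame: the origin (TCP) lies at the very end of the fingers, on their centre line; the grasp point (between the pads) lies 19 mm behind it; y points along the fingers, x is the direction in which the jaws open and shut, and the axes are right-handed (so a half turn about y gives the same grasp; the last joint's range is limited). The gripper opens to 85 mm and grips with 20 to 120 N. Pads are 22 mm wide; open, the fingers measure 114 mm over their backs; the gripper's body (76 mm by 85 mm) begins 54 mm behind the grasp point. The pads swing forward as they close: fully open they stand 13 mm farther back than shut.
Start: joints at [1.084, 0.104, 0.097, 1.564, 0, 1.353], TCP at [159.348, 578.485, 231.331] pointing down, gripper open.
Joint ranges: [-2.99, 2.99], [-0.84, 1.86], [-1.1, 1.16], [-1.84, 2.11], [-1.51, 1.56], [-3.14, 3.14]. Speed limits (rad/s): [2.22, 2.22, 2.57, 3.14, 3.14, 3.14].

## Interface

Orientations are given as a 3x3 rotation matrix whose columns are the frame's x, y, z axes.
In Python, from cell import sensors, snapshot, env gives the robot as it stands.
- The arm moves only by the shell command python3 -m jog 'ROWS'. ROWS is JSON, a list that holds one entry, the list of rows, each a list of 5 numbers: the gripper command: -1 is fully open, 1 is shut, values between are in proportion, then the shift along the tool's x, y, z normalised to -1 to 1, where 1 is 0.1 m, then the turn about the tool's y normalised to -1 to 1, where 1 is 90 degrees. In form: [[[gripper, tx, ty, tz, roll], ...]]. A call has 1 to 12 rows; each row shifts and turns the commanded pose from where the row before left it, along the tool's axes as they then stand; what a row does not reach is not made up. A row lasts 1/8 s, in which the tool goes at most 62.5 mm and 10.7 degrees, less where a joint would pass 70% of its speed; a pose out of reach is approached as far as the arm can. A call with a number of a shift or a turn outside -1 to 1 is refused whole. A call with a gripper value outside its range is refused whole. The fingers move at their own pace and stop on an object; the grip force is fixed at half the most. Time passes only in rows, so rows that do not move let the fingers close. It gives the time, the measured TCP pose, the force and the opening at its end, in the units of the state.
- sensors.state(): the state, without advancing time (a new reading comes with each control period).
- snapshot(name): name is "scene" or "side" or "wrist"; returns a dict with "img" (400x640x3 uint8, red, green, blue), "fov_y" (degrees; the focal length in pixels is half the picture's height over the tangent of half this angle, whatever the lens; pixels are square), "cx", "cy" (the principal point, pixels), "k1" (the pictures are not rectified: a ray, as slopes to the right and down, at radius r is drawn at 1 + k1 r^2 times it, then the intrinsics apply), "rvec" (rotation vector, rad) and "tvec" (3), from world to camera coordinates, as OpenCV has them. Camera axes: x right, y down, z forward; pixel columns grow to the right and rows downward; lengths in mm; the calibration is good to about 2 mm. A picture is of the moment at which its call begins. There is no depth.
- env.finish_job(): hands the job in, once; it reports no verdict.
The state is a dict: "time": time; "joint_pos": joint angles; "qvel": joint speeds; "tau": joint torques, N m; "tcp_pos": TCP position; "orientation": TCP orientation; "contact_force": force on the tool from outside, world axes, zero at the start; "wrist_torque": the same for the moment, N m; "width": finger opening in mm.
Only numpy, scipy, OpenCV 4.12 (cv2) and the standard library are available. Lean on these libraries where they do the work, as an engineer would, in place of code of your own. Each camera call takes 0.05 s, during which the arm holds its last target. There are 200 camera calls.

## Working session

There is one attempt and no reset: what is moved stays moved. The work goes in short steps, Python scripts to look and compute and a shell command to move; the robot and the scene stay as the last step left them, time stands still between calls to the robot, and variables do not carry over. Pictures are saved under pics/ and viewed, about 8 in all and at most 12, crops included, and the job is handed in when it is done.

```bash
mkdir -p pics
cat > h.py <<'E'
import numpy as np, cv2
from cell import sensors, snapshot, env
def snap(n,f):
    s=snapshot(n); cv2.imwrite('pics/'+f,s['img'][:,:,::-1]); 
    np.save('pics/'+f[:-4]+'.npy',{k:s[k] for k in s},allow_pickle=True); return s
def load(f): return np.load('pics/'+f+'.npy',allow_pickle=True).item()
def cam(s):
    h=s['img'].shape[0]; f=h/2/np.tan(np.radians(s['fov_y'])/2)
    K=np.array([[f,0,s['cx']],[0,f,s['cy']],[0,0,1.]]); return K,np.array([s['k1'],0,0,0,0.]),np.array(s['rvec'],float),np.array(s['tvec'],float)
def ray(s,p):
    K,d,r,t=cam(s); u=cv2.undistortPoints(np.array([[p]],float),K,d)[0,0]
    R=cv2.Rodrigues(r)[0]; v=R.T@np.array([u[0],u[1],1]); return -R.T@t.ravel(),v/np.linalg.norm(v)
def onz(s,p,z):
    o,v=ray(s,p); return o+v*(z-o[2])/v[2]
def tri(s1,p1,s2,p2):
    o1,v1=ray(s1,p1);o2,v2=ray(s2,p2)
    a=np.linalg.lstsq(np.c_[v1,-v2],o2-o1,rcond=None)[0]
    A=o1+a[0]*v1;B=o2+a[1]*v2; return (A+B)/2,np.linalg.norm(A-B)
def proj(s,P):
    K,d,r,t=cam(s); return cv2.projectPoints(np.array(P,float).reshape(-1,3),r,t,K,d)[0][:,0]
E
python3 - <<'E'
from h import *
a=snap('scene','scene0.png');b=snap('side','side0.png');c=snap('wrist','wrist0.png')
cv2.imwrite('pics/ab.png',cv2.resize(np.vstack([a['img'],b['img']])[:,:,::-1],None,fx=.75,fy=.75))
for s in(a,b,c):print(s['fov_y'],ray(s,(320,200)))
print(sensors.state())
E
```

```text
52.016318365613635 (array([ 977.1632066 , -449.50991645, 1071.84685684]), array([-0.42660818,  0.34511011, -0.83600507]))
51.275068860387364 (array([ -182.03231338, -1011.37855158,   900.18636297]), array([ 0.47458149,  0.68912904, -0.54760714]))
61.19485826839726 (array([ 80.83857495, 599.06559329, 373.55618488]), array([ 0.30934282, -0.08721152, -0.94694307]))
{'time': 0.15, 'joint_pos': array([ 1.08427718e+00,  1.04578608e-01,  9.66759315e-02,  1.56391920e+00,
       -2.67851687e-05,  1.35313100e+00]), 'qvel': array([ 0.00103478, -0.00068678,  0.00191393,  0.00014587, -0.00031353,
        0.00095375]), 'tau': array([ 3.99563491e-03, -5.57355702e+01,  5.04008853e+01,  1.23843484e-02,
       -2.31000422e-04,  1.03206412e-05]), 'tcp_pos': array([159.23308054, 578.22143774, 230.70673769]), 'orientation': array([[ 2.65626359e-01, -4.55821188e-04, -9.64075946e-01],
       [ 9.64075528e-01, -9.19075681e-04,  2.65626679e-01],
       [-1.00713702e-03, -9.99999474e-01,  1.95315326e-04]]), 'contact_force': array([ 0.53674614, -1.33424737,  0.28699617]), 'wrist_torque': array([-0.00429542,  0.02012461, -0.00393193]), 'width': 85.20447381959956}
```

View pics/scene0.png

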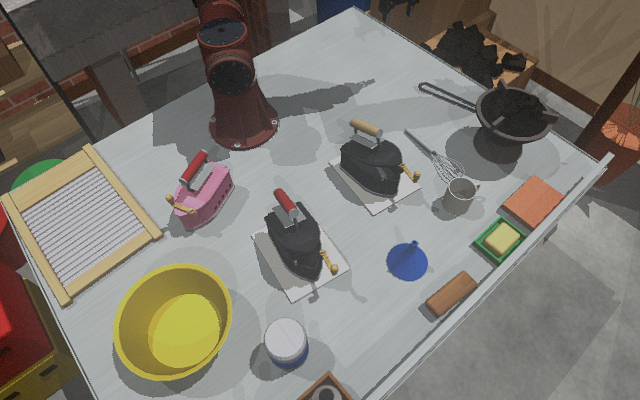

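View pics/side0.png

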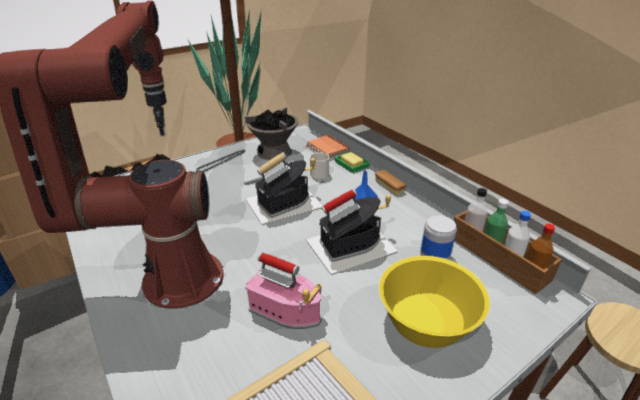

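Candidates: the dark iron with the red grip, scene (293,240) / side (348,230), is the choice. The others are the pink look-alike with a red grip, scene (203,195) / side (285,295), and the dark iron with the bare wooden grip, scene (372,165) / side (282,190). The basin, funnel, tin and mug are nearby. Next is one close crop to check and measure.

Run:
```python
from h import *
a=load('scene0');b=load('side0')
A=cv2.resize(a['img'][180:305,245:355],None,fx=4,fy=4,interpolation=cv2.INTER_CUBIC)
B=cv2.resize(b['img'][180:275,300:400],None,fx=4,fy=4,interpolation=cv2.INTER_CUBIC)
c=np.zeros((500,840,3),np.uint8);c[:,:440]=A;c[:380,440:]=B
c=np.clip(c.astype(float)*1.5,0,255).astype(np.uint8)
cv2.imwrite('pics/crop.png',cv2.resize(c[:,:,::-1],None,fx=.95,fy=.95))
for n,s,box in(('scene',a,(245,355,180,305)),('side',b,(300,400,180,275))):
    x0,x1,y0,y1=box;h=cv2.cvtColor(s['img'],cv2.COLOR_RGB2HSV)[y0:y1,x0:x1]
    red=(((h[...,0]<8)|(h[...,0]>172))&(h[...,1]>140)&(h[...,2]>60)).astype(np.uint8)
    br=((h[...,0]>12)&(h[...,0]<30)&(h[...,1]>100)&(h[...,2]>70)).astype(np.uint8)
    wh=((h[...,1]<40)&(h[...,2]>190)).astype(np.uint8)
    for l,m in(('red',red),('brass',br),('white',wh)):
        k,_,st,ce=cv2.connectedComponentsWithStats(m)
        for i in range(1,k):
            if st[i,4]>12:
                p=np.argwhere(_==i)[:,::-1]+[x0,y0]; r=cv2.minAreaRect(p.astype(np.float32))
                print(n,l,st[i,4],p.mean(0).round(1),cv2.boxPoints(r).round(1).tolist())
```

```text
scene red 24 [289.2 204.2] [[285.70001220703125, 201.10000610351562], [290.20001220703125, 199.60000610351562], [292.70001220703125, 207.10000610351562], [288.20001220703125, 208.60000610351562]]
scene brass 94 [329.  262.6] [[320.29998779296875, 253.8000030517578], [326.8999938964844, 249.89999389648438], [338.20001220703125, 268.70001220703125], [331.6000061035156, 272.6000061035156]]
scene white 67 [259.8 231.4] [[250.8000030517578, 233.60000610351562], [266.0, 226.0], [268.6000061035156, 231.1999969482422], [253.39999389648438, 238.8000030517578]]
scene white 289 [334.2 254.6] [[312.8999938964844, 232.1999969482422], [323.3999938964844, 226.0], [348.3999938964844, 267.70001220703125], [338.0, 274.0]]
scene white 157 [323.9 275.7] [[306.6000061035156, 274.20001220703125], [323.0, 260.0], [336.1000061035156, 275.1000061035156], [319.70001220703125, 289.29998779296875]]
scene white 236 [297.6 291.9] [[284.6000061035156, 290.20001220703125], [305.8999938964844, 278.1000061035156], [312.3999938964844, 289.5], [291.1000061035156, 301.70001220703125]]
side red 243 [339.  200.5] [[322.79
[... 410 characters left out ...]
0, 261.0], [399.0, 274.0], [383.0, 274.0]]
side white 771 [331.3 190.3] [[308.0, 180.0], [361.0, 180.0], [361.0, 209.0], [308.0, 209.0]]
side white 200 [378.1 190.8] [[366.29998779296875, 181.0], [377.79998779296875, 174.39999389648438], [392.1000061035156, 199.39999389648438], [380.6000061035156, 206.0]]
side white 13 [310.2 193.3] [[307.5, 193.3000030517578], [309.0, 191.0], [312.5, 193.3000030517578], [310.8999938964844, 195.60000610351562]]
side white 1179 [386.  238.3] [[334.0, 274.0], [389.6000061035156, 192.60000610351562], [426.8999938964844, 218.10000610351562], [371.3999938964844, 299.5]]
side white 1411 [312.4 247. ] [[300.0, 210.0], [336.0, 210.0], [336.0, 274.0], [300.0, 274.0]]
```

View pics/crop.png

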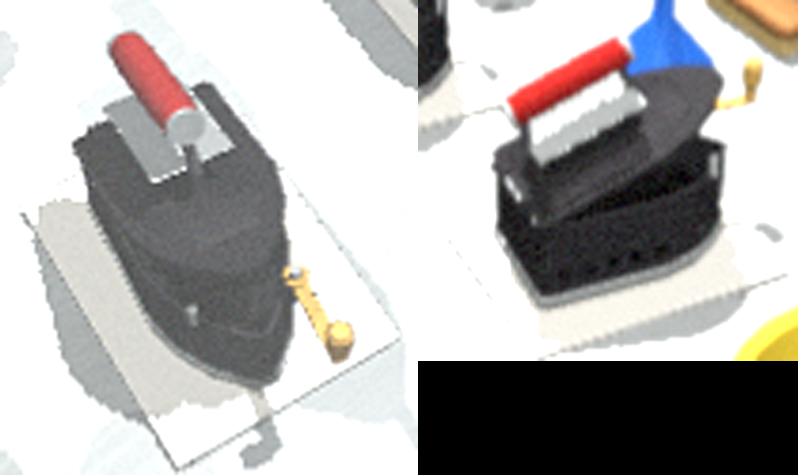

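Run:
```python
from h import *
a=load('scene0');b=load('side0')
S=lambda x,y:(245+x/3.8,180+y/3.8); D=lambda x,y:(300+(x-418)/3.8,180+y/3.8)
for n,p,q in(('knob',(341,336),(754,78)),('gripF',(183,118),(622,50)),('gripR',(122,42),(516,108))):
    print(n,*tri(a,S(*p),b,D(*q)))
k=tri(a,S(341,336),b,D(754,78))[0]
pin=onz(a,S(296,276),110);print('pin',pin,'knob@136',onz(a,S(341,336),136),onz(b,D(754,78),136))
print('stop',onz(a,S(192,322),104)); print('tip',onz(a,S(266,384),12))
T=[onz(a,S(*p),8) for p in((178,469),(400,333),(25,213))];print('tile',T)
# plain iron knob etc
print('plainknob',onz(a,(411,175),136),'funnel',onz(a,(408,263),0),'tin',onz(a,(286,330),130))
```

```text
knob [ 676.54617028 -168.38825382  127.84898282] 8.216531540260812
gripF [ 521.97440046 -168.77412325  212.49700991] 6.461630432863507
gripR [ 428.81555739 -151.56658492  181.46415061] 6.002107054713559
pin [ 615.24636685 -152.90714958  110.        ] knob@136 [ 676.83514562 -167.04442254  136.        ] [ 667.53779361 -182.27841777  136.        ]
stop [ 592.8543497  -226.49412367  104.        ]
tip [ 629.51075873 -195.425889     12.        ]
tile [array([ 636.25434543, -282.53204903,    8.        ]), array([662.59558338, -94.01515812,   8.        ]), array([ 397.79544096, -244.93872156,    8.        ])]
plainknob [605.50900317 186.47011157 136.        ] funnel [757.95360581  41.85799503   0.        ] tin [ 715.98437598 -351.20692961  130.        ]
```

The crop confirms the choice: a black iron with a red grip (front end at crop (183,118)), lid ajar about 0.3 rad, latch pin at (296,276), knob at (341,336) and stop pin at (192,320). I estimate the origin at about (530,-177) and the yaw at about -9.3°. I'll move above it with the gripper closed and refine with the wrist camera.

```bash
python3 -m jog '[[[1,0,-0.5,0,-0.068],[1,0,-0.5,0,0],[1,-0.49,0,-0.334,0],[1,-0.49,0,-0.334,0],[1,-0.49,0,-0.334,0],[1,-0.49,0,-0.334,0],[1,-0.49,0,-0.334,0],[1,-0.49,0,-0.334,0],[1,-0.49,0,-0.334,0],[1,-0.49,0,-0.334,0]]]'
python3 -m jog '[[[1,-0.49,0,-0.334,0],[1,-0.49,0,-0.334,0],[1,-0.49,0,-0.334,0],[1,-0.49,0,-0.334,0],[1,-0.49,0,-0.334,0],[1,-0.49,0,-0.334,0],[1,0,0,0,0],[1,0,0,0,0]]]'
python3 - <<'E'
from h import *
c=snap('wrist','wrist1.png');s=sensors.state();print(s['tcp_pos'],s['orientation'],s['time'],s['width'])
b=load('side0');print(proj(b,[[159.2,578.2,230.7]]))
E
```

```text
time: 1.4
tcp_pos: [360.2, 146.7, 331.3]
orientation: [[0.161, 0.001, -0.987], [0.987, 0.0, 0.161], [0.0, -1.0, -0.001]]
contact_force: [1.0, 0.1, -0.7]
width: -0.2
time: 2.4
tcp_pos: [509.9, -173.8, 331.0]
orientation: [[0.162, -0.001, -0.987], [0.987, 0.001, 0.162], [0.001, -1.0, 0.001]]
contact_force: [-0.8, -0.6, -0.9]
width: 0.1
[ 509.96547378 -173.21842634  331.56163739] [[ 1.60779820e-01  1.65617596e-04 -9.86990285e-01]
 [ 9.86990267e-01  2.27466723e-04  1.60779855e-01]
 [ 2.51135419e-04 -9.99999960e-01 -1.26890897e-04]] 2.45 -0.45772551641911097
[[163.17521219 133.45311503]]
```

View pics/wrist1.png

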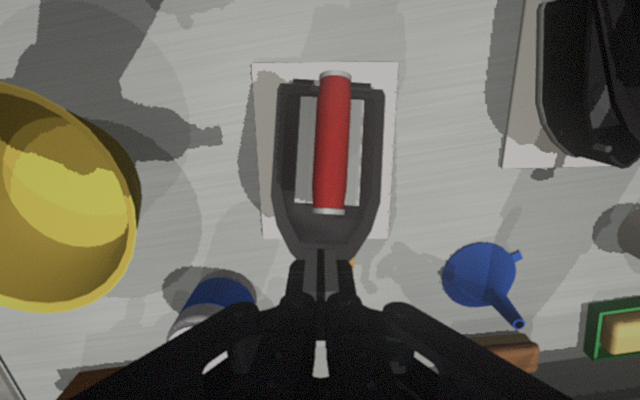

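The wrist view shows the red grip from its rear end (336,77) to its front end (329,211), and the tile corners at (252,62), (398,62) and (388,239). The fingertips hide the nose, and a bit of the brass knob shows at (351,262).

Run:
```python
from h import *
c=load('wrist1');a=load('scene0');b=load('side0')
F=onz(c,(329,210),211);R=onz(c,(336,77),177);d=F-R
print('F',F,'R',R,'yaw',np.degrees(np.arctan2(d[1],d[0])))
for p in((252,62),(398,62),(388,239),(262,239)):print('tile',onz(c,p,8))
print('fingertip proj',proj(c,[[509.97,-173.2,331.5]]))
# lid corner edges at heel (px 278,84 / 384,92)
M=lambda x,y:(245+(x+.5)/3.8-.5,180+(y+.5)/3.8-.5);D=lambda x,y:(300+(x-418+.5)/3.8-.5,180+(y+.5)/3.8-.5)
print(tri(c,(329,210),a,M(183,118)),tri(c,(329,210),b,D(622,50)),tri(c,(336,77),b,D(516,108)))
yaw=np.radians(-9.3);Rz=np.array([[np.cos(yaw),-np.sin(yaw)],[np.sin(yaw),np.cos(yaw)]])
for O in((529.5,-177),(527,-172)):
  def W(x,y,z):return np.r_[np.array(O)+Rz@[x,y],z+8]
  th=.316;cs,sn=np.cos(th),np.sin(th)
  L=lambda x,z:W(-95+(x+95)*cs-(z-88)*sn,0,88+(x+95)*sn+(z-88)*cs)
  P=[W(80,36,102),W(70,-38,100),W(104,0,5),L(35,166),L(-75,166),W(80+65*np.sin(1.51),36-65*np.cos(1.51),128)]
  for n,s in(('wrist',c),('scene',a),('side',b)):print(n,proj(s,P).round(1).tolist())
print('picks scene',M(296,276),M(192,320),M(266,384),M(183,118),M(122,42),M(341,336));print('side grip',D(622,50),D(516,108),'knob',D(754,78))
```

```text
F [ 527.50291325 -170.1014167   211.        ] R [ 424.98366776 -147.47683047  177.        ] yaw -12.44491629287065
tile [ 386.78720572 -243.17793122    8.        ]
tile [416.96242921 -58.10141509   8.        ]
tile [663.66102584 -95.61778144   8.        ]
tile [ 632.8626189  -283.90120302    8.        ]
fingertip proj [[323.26230045 265.22563689]]
(array([ 523.43979316, -169.40825255,  222.32567066]), np.float64(0.7139663026887587)) (array([ 525.66840682, -169.27417532,  211.18783821]), np.float64(3.676861212299761)) (array([ 427.65517453, -149.61136562,  180.11595544]), np.float64(6.572083486649761))
wrist [[351.1, 245.8], [288.8, 237.5], [320.7, 231.1], [321.2, 218.1], [321.2, 86.7], [348.0, 305.4]]
scene [[322.2, 252.7], [295.5, 263.8], [316.1, 281.2], [293.0, 217.9], [274.6, 195.6], [334.4, 269.1]]
side [[370.4, 208.2], [379.5, 221.1], [379.8, 235.0], [357.6, 193.2], [327.2, 210.4], [387.9, 197.8]]
wrist [[354.9, 243.4], [292.6, 234.9], [323.7, 229.1], [326.6, 214.5], [326.6, 82.6], [351.9, 303.1]]
scene [[323.0, 250.9], [296.4, 262.0], [316.9, 279.5], [293.9, 216.1], [275.6, 193.9], [335.3, 267.1]]
side [[368.9, 207.7], [377.9, 220.6], [378.3, 234.5], [356.0, 192.7], [325.6, 209.9], [386.4, 197.4]]
picks scene (322.5263157894737, 252.26315789473685) (295.1578947368421, 263.8421052631579) (314.63157894736844, 280.6842105263158) (292.7894736842105, 210.68421052631578) (276.7368421052632, 190.68421052631578) (334.36842105263156, 268.0526315789474)
side grip (353.3157894736842, 192.78947368421052) (325.42105263157896, 208.05263157894737) knob (388.0526315789474, 200.1578947368421)
```

Run:
```python
from h import *
from scipy.optimize import least_squares
c=load('wrist1');a=load('scene0');b=load('side0')
def pts(v):
  ox,oy,yaw,th,la=v;C,S=np.cos(yaw),np.sin(yaw)
  W=lambda x,y,z:[ox+C*x-S*y,oy+S*x+C*y,z+8]
  cs,sn=np.cos(th),np.sin(th)
  L=lambda x,z:W(-95+(x+95)*cs-(z-88)*sn,0,88+(x+95)*sn+(z-88)*cs)
  return [W(80,36,102),W(70,-38,101),W(104,0,5),L(34,166),L(-74,166),W(80+65*np.sin(la),36-65*np.cos(la),130)]
n=np.nan
obs=[(a,[(322.5,252.3),(295.2,263.8),(314.6,280.7),(292.8,211.2),(276.7,190.9),(334.4,268.1)]),
     (b,[(n,n)]*3+[(353.3,192.8),(325.4,208.1),(388,200.2)]),
     (c,[(n,n)]*3+[(329,210.5),(336,77),(n,n)])]
def res(v):
  r=[]
  for s,o in obs:
    d=proj(s,pts(v))-np.array(o); r.append(d[~np.isnan(d)])
  return np.concatenate(r)
f=least_squares(res,[529,-176,-.17,.316,1.5],loss='soft_l1',x_scale=[10,10,.1,.1,.1]);print(f.x,np.degrees(f.x[2]))
for s,o in obs:print((proj(s,pts(f.x))-np.array(o)).round(1).tolist())
print(pts(f.x))
```

```text
[ 5.27918677e+02 -1.70828792e+02 -2.23579096e-01  3.84069979e-01
  1.55239341e+00] -12.810138603759626
[[-0.1, 0.1], [-0.1, -2.0], [0.8, -0.2], [-0.1, 0.8], [0.8, 0.8], [-0.2, 0.5]]
[[nan, nan], [nan, nan], [nan, nan], [0.2, -1.4], [-1.9, 0.8], [-0.1, -2.8]]
[[nan, nan], [nan, nan], [nan, nan], [-0.2, -2.8], [-0.1, 1.0], [nan, nan]]
[[np.float64(613.9094451931427), np.float64(-153.4625108494744), 110], [np.float64(587.7509862264393), np.float64(-223.40345039483154), 109], [np.float64(629.330130690559), np.float64(-193.88778090163078), 13], [np.float64(523.4094108512936), np.float64(-169.80347264262883), np.float64(216.6534073346308)], [np.float64(425.7697710507417), np.float64(-147.60212066142122), np.float64(176.18612783841309)], [np.float64(677.0156660897555), np.float64(-169.0382896148489), 138]]
```

```bash
python3 -m jog '[[[1,0.063,0,0.06,0.038],[1,0,0.45,0,0],[1,0,0.41,0,0],[1,0,0.05,0,0],[1,0,0.05,0,0],[1,0,0,0,0]]]'
python3 -m jog '[[[1,0,0.03,0,0],[1,0,0.03,0,0],[1,0,0.03,0,0],[1,0,0,0,0]]]'
python3 - <<'E'
from h import *
s=sensors.state();print(s['tcp_pos'],s['contact_force'])
E
```

```text
time: 3.2
tcp_pos: [505.8, -166.9, 237.0]
orientation: [[0.22, 0.002, -0.976], [0.976, -0.001, 0.22], [-0.001, -1.0, -0.002]]
contact_force: [-0.5, -0.1, -0.2]
width: -0.3
time: 3.7
tcp_pos: [505.1, -166.7, 225.9]
orientation: [[0.22, -0.0, -0.976], [0.976, 0.0, 0.22], [0.0, -1.0, 0.0]]
contact_force: [0.2, -1.0, -0.1]
width: 0.1
[ 505.14635243 -166.70815843  225.93325401] [ 0.24229602 -0.99758979 -0.07041764]
```

Now follow the lid's arc down (tz negative is forward along the iron).

```bash
python3 -m jog '[[[1,0,0.04,-0.05,0],[1,0,0.04,-0.05,0],[1,0,0.04,-0.05,0],[1,0,0.04,-0.05,0]]]'
python3 -m jog '[[[1,0,0.04,-0.05,0],[1,0,0.04,-0.04,0],[1,0,0.04,-0.04,0],[1,0,0.03,-0.03,0]]]'
```

```text
time: 4.2
tcp_pos: [525.7, -171.4, 210.5]
orientation: [[0.22, 0.001, -0.976], [0.976, -0.0, 0.22], [-0.0, -1.0, -0.001]]
contact_force: [0.3, -0.1, 5.2]
width: 0.0
time: 4.7
tcp_pos: [540.9, -174.8, 195.2]
orientation: [[0.22, 0.001, -0.976], [0.976, -0.0, 0.22], [0.0, -1.0, -0.001]]
contact_force: [1.0, 0.9, 4.5]
width: 0.2
```

```bash
python3 -m jog '[[[1,0,0.02,-0.02,0],[1,0,0.02,-0.02,0],[1,0,0.01,0,0]]]'
python3 -m jog '[[[1,0,0.01,0,0],[1,0,0,0,0]]]'
```

```text
time: 5.08
tcp_pos: [544.9, -175.7, 190.5]
orientation: [[0.22, 0.001, -0.976], [0.976, -0.0, 0.22], [0.0, -1.0, -0.001]]
contact_force: [3.9, -0.2, 6.1]
width: 0.1
time: 5.32
tcp_pos: [545.2, -175.8, 189.9]
orientation: [[0.22, 0.002, -0.976], [0.976, -0.001, 0.22], [-0.0, -1.0, -0.002]]
contact_force: [4.2, 0.1, 6.7]
width: 0.1
```

```bash
python3 -m jog '[[[1,0,0.01,0,0],[1,0,0,0,0]]]'
python3 -m jog '[[[1,0,0.01,0,0],[1,0,0,0,0]]]'
```

```text
time: 5.58
tcp_pos: [545.5, -176.0, 189.3]
orientation: [[0.22, 0.003, -0.976], [0.976, -0.001, 0.22], [-0.0, -1.0, -0.003]]
contact_force: [4.5, 0.1, 7.4]
width: 0.1
time: 5.82
tcp_pos: [545.6, -176.0, 188.4]
orientation: [[0.22, 0.003, -0.976], [0.976, -0.001, 0.22], [-0.0, -1.0, -0.004]]
contact_force: [4.7, -0.6, 8.4]
width: -0.3
```

```bash
python3 -m jog '[[[1,0,0.01,0,0],[1,0,0,0,0]]]'
python3 -m jog '[[[1,0,0.01,0,0],[1,0,0,0,0]]]'
python3 -m jog '[[[1,0,0.01,0,0],[1,0,0,0,0]]]'
```

```text
time: 6.08
tcp_pos: [545.7, -176.1, 188.2]
orientation: [[0.22, 0.004, -0.976], [0.976, -0.002, 0.22], [-0.001, -1.0, -0.004]]
contact_force: [3.6, 0.2, 12.7]
width: 0.1
time: 6.32
tcp_pos: [545.7, -176.1, 188.0]
orientation: [[0.22, 0.005, -0.976], [0.976, -0.002, 0.22], [-0.001, -1.0, -0.005]]
contact_force: [2.9, 0.7, 18.1]
width: 0.1
time: 6.58
tcp_pos: [545.8, -176.1, 187.9]
orientation: [[0.22, 0.005, -0.976], [0.976, -0.002, 0.22], [-0.001, -1.0, -0.005]]
contact_force: [-0.7, 2.7, 23.3]
width: -0.2
```

The hard stop is at z ≈ 188, where a shut lid should be (188.5), with 23 N on the tip. Lift off and hover beside the knob.

```bash
python3 -m jog '[[[1,0,-0.3,0,0],[1,0,-0.3,0,0],[1,0.24,0,-0.423,0],[1,0.24,0,-0.423,0],[1,0.24,0,-0.423,0],[1,0,0.3,0,0],[1,0,0.1,0,0],[1,0,0,0,0]]]'
python3 - <<'E'
from h import *
a=snap('scene','scene2.png');b=snap('side','side2.png');s=sensors.state();print(s['tcp_pos'])
A=cv2.resize(a['img'][180:305,245:395],None,fx=3.2,fy=3.2,interpolation=cv2.INTER_CUBIC)
B=cv2.resize(b['img'][160:275,300:400],None,fx=3.2,fy=3.2,interpolation=cv2.INTER_CUBIC)
c=np.zeros((400,800,3),np.uint8);c[:,:480]=A;c[:368,480:]=B
cv2.imwrite('pics/crop2.png',np.clip(c.astype(float)*1.4,0,255).astype(np.uint8)[:,:,::-1])
E
```

```text
time: 7.58
tcp_pos: [682.7, -133.1, 203.4]
orientation: [[0.22, -0.002, -0.975], [0.975, 0.001, 0.22], [0.0, -1.0, 0.003]]
contact_force: [0.9, 0.9, 0.3]
width: 0.1
[ 683.54961761 -133.49219999  205.67164425]
```

View pics/crop2.png

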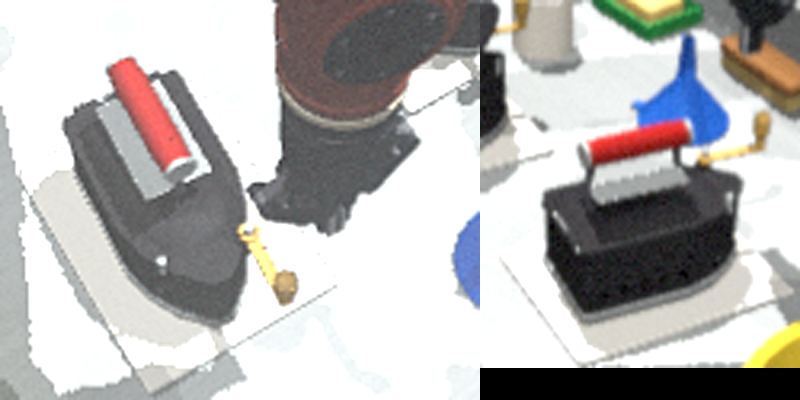

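Lid shut in both views; the knob, crop (286,287) / (762,125), is unmoved. Lower beside the knob and approach it.

```bash
python3 -m jog '[[[1,0,0.4,0,0],[1,0,0.4,0,0],[1,0,0,0,0],[1,-0.05,0,-0.01,0],[1,-0.05,0,-0.01,0],[1,-0.05,0,-0.01,0],[1,0,0,0,0]]]'
python3 -m jog '[[[1,-0.05,0,0,0],[1,-0.05,0,0,0],[1,0,0,0,0]]]'
```

```text
time: 8.55
tcp_pos: [683.8, -149.2, 125.0]
orientation: [[0.22, 0.001, -0.975], [0.975, -0.0, 0.22], [-0.0, -1.0, -0.001]]
contact_force: [0.2, 0.0, 0.4]
width: -0.3
time: 8.93
tcp_pos: [681.2, -158.7, 124.2]
orientation: [[0.22, -0.0, -0.975], [0.975, 0.0, 0.22], [-0.0, -1.0, 0.0]]
contact_force: [0.3, 0.6, 1.0]
width: 0.2
```

```bash
python3 -m jog '[[[1,-0.09,0,-0.01,0],[1,-0.09,0,-0.01,0],[1,-0.07,0,0.015,0],[1,-0.07,0,0.015,0],[1,-0.063,0,0.028,0],[1,-0.063,0,0.028,0],[1,0,0,0,0]]]'
python3 - <<'E'
from h import *
a=snap('scene','scene3.png');b=snap('side','side3.png');s=sensors.state();print(s['tcp_pos'])
A=cv2.resize(a['img'][180:305,245:395],None,fx=3.2,fy=3.2,interpolation=cv2.INTER_CUBIC)
B=cv2.resize(b['img'][160:275,320:420],None,fx=3.2,fy=3.2,interpolation=cv2.INTER_CUBIC)
c=np.zeros((400,800,3),np.uint8);c[:,:480]=A;c[:368,480:]=B
cv2.imwrite('pics/crop3.png',np.clip(c.astype(float)*1.4,0,255).astype(np.uint8)[:,:,::-1])
E
```

```text
time: 9.8
tcp_pos: [664.8, -200.8, 124.3]
orientation: [[0.22, -0.0, -0.975], [0.975, -0.0, 0.22], [-0.0, -1.0, 0.0]]
contact_force: [-0.1, 0.0, -0.0]
width: -0.2
[ 665.05733317 -200.34098098  124.35764237]
```

View pics/crop3.png

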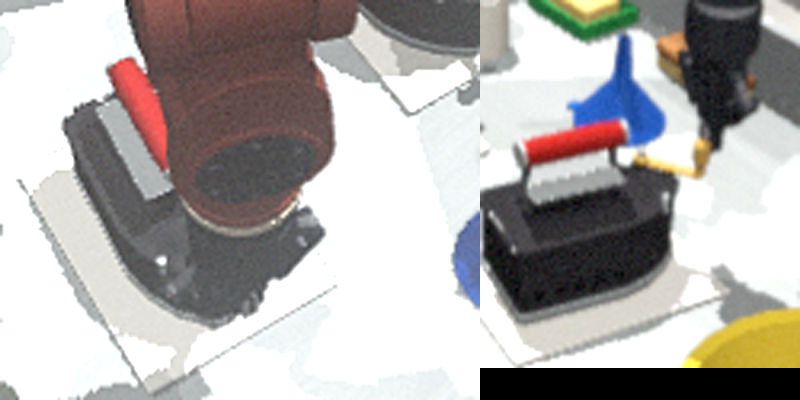

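The finger is on the outer side of the knob (side crop (703,155)) and the latch is turning. Continue along the arc.

```bash
python3 -m jog '[[[1,-0.055,0,0.04,0],[1,-0.055,0,0.04,0],[1,-0.048,0,0.051,0],[1,-0.048,0,0.051,0],[1,0,0,0,0]]]'
python3 -m jog '[[[1,-0.029,0,0.044,0],[1,-0.029,0,0.044,0],[1,0,0,0,0]]]'
python3 -m jog '[[[1,-0.02,0,0.03,0],[1,-0.01,0,0.02,0],[1,0,0,0,0]]]'
```

```text
time: 10.52
tcp_pos: [642.3, -216.8, 124.4]
orientation: [[0.221, -0.0, -0.975], [0.975, -0.0, 0.221], [-0.0, -1.0, 0.0]]
contact_force: [-0.0, -0.4, 0.3]
width: -0.2
time: 10.9
tcp_pos: [632.6, -220.3, 124.3]
orientation: [[0.22, -0.0, -0.975], [0.975, 0.0, 0.22], [0.0, -1.0, 0.0]]
contact_force: [-0.4, -0.3, -0.0]
width: -0.3
time: 11.28
tcp_pos: [627.3, -222.0, 124.3]
orientation: [[0.22, -0.0, -0.976], [0.976, 0.0, 0.22], [0.0, -1.0, 0.0]]
contact_force: [1.1, -0.1, 0.1]
width: 0.1
```

```bash
python3 -m jog '[[[1,0,0,0.015,0],[1,0,0,0.015,0],[1,0,0,0,0]]]'
python3 -m jog '[[[1,0,0,0.015,0],[1,0,0,0,0]]]'
python3 - <<'E'
from h import *
a=snap('scene','scene4.png');b=snap('side','side4.png');s=sensors.state();print(s['tcp_pos'])
A=cv2.resize(a['img'][180:305,245:345],None,fx=3.6,fy=3.6,interpolation=cv2.INTER_CUBIC)
B=cv2.resize(b['img'][170:275,320:420],None,fx=4,fy=4,interpolation=cv2.INTER_CUBIC)
c=np.zeros((450,760,3),np.uint8);c[:,:360]=A;c[:420,360:]=B
cv2.imwrite('pics/crop4.png',np.clip(c.astype(float)*1.4,0,255).astype(np.uint8)[:,:,::-1])
E
```

```text
time: 11.65
tcp_pos: [624.4, -221.3, 124.3]
orientation: [[0.22, 0.0, -0.976], [0.976, 0.0, 0.22], [0.0, -1.0, 0.0]]
contact_force: [0.2, -0.1, 0.6]
width: 0.0
time: 11.9
tcp_pos: [623.0, -220.9, 124.3]
orientation: [[0.22, -0.0, -0.976], [0.976, 0.0, 0.22], [0.0, -1.0, 0.0]]
contact_force: [0.2, -0.1, -0.3]
width: 0.0
[ 622.94685699 -220.9142045   124.24899515]
```

View pics/crop4.png

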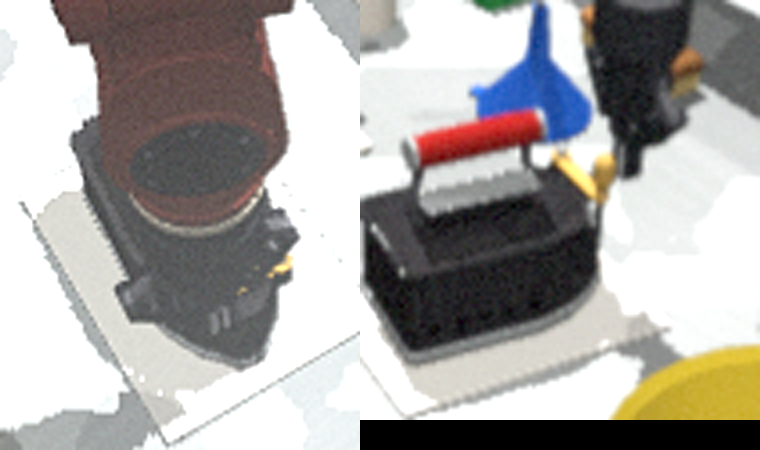

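```bash
cat > k.py <<'E'
from h import *
b=load('side0')
C,S=np.cos(-.2236),np.sin(-.2236)
for a in(1.55,.6,.4,.2,.1,0):
  x,y=80+65*np.sin(a),36-65*np.cos(a)
  print(a,proj(b,[[527.9+C*x-S*y,-170.8+S*x+C*y,138]]).round(1))
E
python3 k.py
python3 -m jog '[[[1,0,0,0.015,0],[1,0,0,0,0]]]'
python3 -m jog '[[[1,0,0,0.01,0],[1,0,0,0,0]]]'
python3 -m jog '[[[1,0,0,0.01,0],[1,0,0,0,0]]]'
```

```text
1.55 [[387.9 197.4]]
0.6 [[388.3 207.2]]
0.4 [[386.2 209. ]]
0.2 [[383.4 210.4]]
0.1 [[381.8 211. ]]
0 [[380.  211.4]]
time: 12.25
tcp_pos: [621.5, -220.6, 124.3]
orientation: [[0.22, 0.0, -0.976], [0.976, 0.0, 0.22], [0.0, -1.0, -0.0]]
contact_force: [0.3, -0.9, 0.4]
width: 0.1
time: 12.5
tcp_pos: [620.6, -220.4, 124.3]
orientation: [[0.22, 0.0, -0.976], [0.976, 0.0, 0.22], [0.0, -1.0, -0.0]]
contact_force: [0.6, -0.0, 0.5]
width: -0.2
time: 12.75
tcp_pos: [619.7, -220.2, 124.3]
orientation: [[0.22, 0.0, -0.976], [0.976, 0.0, 0.22], [0.0, -1.0, -0.0]]
contact_force: [0.6, 0.4, -1.3]
width: -0.1
```

```bash
for i in 1; do python3 -m jog '[[[1,0,0,0.01,0],[1,0,0,0,0]]]'; done | grep -E 'tcp|force'
python3 -m jog '[[[1,0,0,0.01,0],[1,0,0,0,0]]]' | grep -E 'tcp|force'
python3 -m jog '[[[1,0,0,0.01,0],[1,0,0,0,0]]]' | grep -E 'tcp|force'
```

```text
tcp_pos: [619.4, -220.2, 124.4]
contact_force: [5.1, -0.9, -2.1]
tcp_pos: [619.2, -220.3, 124.5]
contact_force: [9.3, -2.8, -4.4]
tcp_pos: [618.6, -220.5, 124.6]
contact_force: [11.4, -5.3, -5.1]
```

The stop is met: force rises sharply to about 12 N. Draw clear forwards and then up, and check.

```bash
python3 -m jog '[[[1,0,0,-0.1,0],[1,0,0,-0.2,0],[1,0,-0.5,0,0],[1,0,-0.5,0,0],[1,0,-0.5,0,0],[1,0.5,0,0,0],[1,0.5,0,0,0],[1,0.5,0,0,0],[1,0,0,0,0]]]'
python3 - <<'E'
from h import *
a=snap('scene','scene5.png');b=snap('side','side5.png');a0=load('scene2');b0=load('side2')
A=cv2.resize(a['img'][180:305,245:355],None,fx=3.6,fy=3.6,interpolation=cv2.INTER_CUBIC)
B=cv2.resize(b['img'][170:275,320:420],None,fx=4,fy=4,interpolation=cv2.INTER_CUBIC)
c=np.zeros((450,796,3),np.uint8);c[:,:396]=A;c[:420,396:]=B
cv2.imwrite('pics/crop5.png',np.clip(c.astype(float)*1.4,0,255).astype(np.uint8)[:,:,::-1])
# iron shift: phase correlation on grip patches
for n,s,t,bx in(('scene',a,a0,(255,300,190,280)),('side',b,b0,(318,360,190,262))):
    x0,x1,y0,y1=bx;g=lambda q:cv2.cvtColor(q['img'],cv2.COLOR_RGB2GRAY)[y0:y1,x0:x1].astype(np.float32)
    print(n,cv2.phaseCorrelate(g(t),g(s),cv2.createHanningWindow((x1-x0,y1-y0),cv2.CV_32F)))
print(sensors.state()['tcp_pos'],sensors.state()['contact_force'])
E
```

```text
time: 14.62
tcp_pos: [679.3, -76.1, 274.2]
orientation: [[0.216, -0.001, -0.976], [0.976, 0.001, 0.216], [0.001, -1.0, 0.001]]
contact_force: [-0.1, -0.4, -0.5]
width: 0.3
scene ((0.4022577764130588, -0.1043749556120872), 0.9665464584915726)
side ((0.3099440258356161, -0.16572695528093817), 0.9389464222354653)
[678.93310696 -79.57181537 274.07698817] [-0.01425281 -0.55783903  0.06419351]
```

View pics/crop5.png

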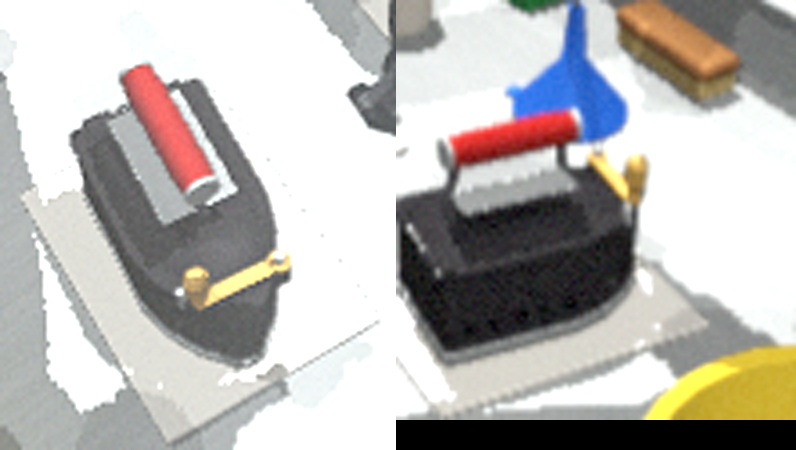

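The latch lies across the nose, knob at crop (197,283) against the stop pin (180,292). I'll check the angle and then hand in.

Run:
```python
from h import *
a=load('scene5');b=load('side5')
k,m=tri(a,(245+197.5/3.6-.5,180+283/3.6-.5),b,(320+(637-396)/4-.5,170+178/4-.5));p=onz(a,(245+279/3.6-.5,180+262/3.6-.5),110)
k2=onz(a,(245+197.5/3.6-.5,180+283/3.6-.5),136);print(k,m,k2,p)
for q in(k,k2):
  d=q-p;print('latch',np.arctan2(d[1],d[0])+.2236+np.pi/2,np.hypot(*d[:2]))
env.finish_job()
```

```text
[ 596.92755407 -216.08690935  130.22662514] 4.936774365756336 [ 597.78668022 -215.29684228  136.        ] [ 612.95249511 -153.9935726   110.        ]
latch -0.028967172478524983 64.12785045948793
latch -0.018920672705370123 63.15134848040171
the job is handed in; nothing more can be done
```

I shut the red iron's lid, pushed its latch to the stop, drew the hand clear and handed the job in. No verdict is reported, so this rests on my own checks.

- **Lid:** pressed down with closed fingertips until it stopped hard at z ≈ 188 mm, against about 188.5 mm expected when shut. Peak force was about 23 N, and it looks fully shut in the scene and side pictures.
- **Latch:** swept round with the fingertips until the force rose to about 13 N at the stop. Measured afterwards it sits at about -0.02 to -0.03 rad, which is closed within measuring error. The pictures show the knob beside its stop pin.
- **Iron:** its image moved about 0.4 px between shutting the lid and the end, roughly 1 mm. I did not measure any shift during the lid press itself.
- **Hand:** clear at z ≈ 274 mm with no contact force, about 14.6 s into the 48 s allowed.
- **Other things:** the arm was kept well above the plain iron and felt no unexpected contact. I did not measure the plain iron, basin, funnel, whisk, tin or mug again at the end.
- **Disagreement:** sight lines from different cameras missed each other by about 5–8 mm. I therefore judged the final contacts by force as well as by picture.

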